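# Stack sample canisters into a pyramid in the lab rack

### The job

Stow the three sample canisters as a pyramid. First slide the rack's aluminium end stop in until the two canisters lying in the tray are snug between it and the ledge; then bring the canister that waits on the ledge over (rolling it off with a push will do) so that it comes to rest lengthwise in the gap on top of the two. Do not drop it from a height, and leave the other things on the bench where they are.

Things in the scene. Friction and masses are not known exactly. Their poses are not given: they have to be found in the camera images.
- rack: Light wooden stacking rack fixed to the bench, 301 x 156 mm. Origin at bench level below the wall between ledge (rack x -76 to 0 mm) and tray (x 0 to 225 mm, open at that end), midway across. +x runs from ledge to sliding stop (roughly world +y, within 0.5 rad); y across, along the canisters; z up. Tray floor at z = 12 mm; tray side walls: inner faces y = +-70 mm, 34 mm high.
- ledge_edge (a point): Middle of the ledge's top edge, over the tray wall: rack x = 0, y = 0, z = 76 mm; axes as the rack's. The ledge's surface falls 4 degrees from here to a back strip (rack x -76 to -64 mm, top at z = 85 mm) on which the waiting canister leans; side cheeks at y = +-74 mm, 90 mm high.
- stop (a joint): Aluminium plate across the tray (10 mm thick, 134 mm wide, top at rack z = 63 mm) sliding along rack x; about 5 N moves it and it stays where left. Value in m: 0 = furthest out, grows as it moves towards the ledge (rack -x), limit 0.085. Inner face at rack x = 0.200 - value, outer face at 0.210 - value. At 0.080 the two canisters are just snug.
- stop_push (a point): Centre of the outer (+x) face of the sliding stop, 38 mm above the rack's origin; its axes are the rack's.
- canister_a: Aluminium sample canister with black screw lid: plain cylinder 60 mm in diameter, 120 mm long, about 0.3 kg, free to roll; lies in the tray, the one nearer the ledge. Origin at the centre of the cylinder, its y axis along the cylinder's axis (lid end at +y).
- canister_b: Identical canister lying in the tray nearer the sliding stop. Origin and axes as canister_a.
- canister_top: Identical canister waiting on the ledge, centre at rack x = -40, z = 103 mm; origin and axes as canister_a. Pushed towards the tray it rolls over the ledge's edge and across canister_a, then settles by itself in the gap (centre near rack x = 60, z = 94 mm); stopped too early it lodges between the ledge's edge and canister_a.
- reagent_bottle: Bystander: upright glass bottle with blue cap, 72 mm in diameter, 150 mm high; origin at the centre of its underside.
- tip_box: Bystander: white box with yellow top, 85 x 120 x 67 mm; origin at the centre of its underside.
- tube_rack: Bystander: orange block of tubes, 70 x 190 x 67 mm; origin at the centre of its underside.
- mixer: Bystander: dark blue tube mixer, 130 x 120 x 97 mm; origin at the centre of its underside.
Not all that is in view belongs to the job. Leave any brown, purple or turquoise look-alike of the canister_a alone.

How it is judged:
By the outcome, as a careful person would: the job done as asked, in the order asked, and still so for the second after the job is handed in, with the robot touching nothing.
It also fails if it takes over 48 s, if anything falls off the work surface, if the arm or the gripper's body presses on something with over 40 N, if the wrist force passes 120 N, or if a joint passes its speed limit or range.

### The arm

A 6-joint arm with a two-finger parallel gripper is mounted at the origin on the work surface. World frame = base frame: x ahead of the robot, y to its left, z up, the work surface at z = 0. Lengths are in m, angles in rad, forces in N, time in s.
With the tool pointing down it reaches from about 0.325 to 0.9 m from the base axis. Payload 6.1 kg.
Tool frame: the origin (TCP) lies at the very end of the fingers, on their centre line; the grasp point (between the pads) lies 19 mm behind it; z points along the fingers, y is the line along which they close (so a half turn about z gives the same grasp; the last joint's range is limited). The gripper opens to 87 mm and grips with 3 to 60 N. Pads are 19 mm wide; open, the fingers measure 117 mm over their backs; the gripper's body (75 mm by 190 mm) begins 51 mm behind the grasp point.
Start: joints at [1.103, 0.22, 1.526, -0, 1.395, -0.126], TCP at [0.209, 0.589, 0.223] pointing down, gripper open.
Joint ranges: [-2.98, 2.98], [-0.91, 2.08], [0.09, 2.57], [-1.24, 4.39], [0.2, 2.65], [-2.68, 2.68]. Speed limits (rad/s): [2.57, 2.57, 3.01, 3.14, 3.14, 3.14].

### API

Orientations are given as a unit quaternion [x, y, z, w].
In Python, from station import status, cams, job gives the robot as it stands.
- The arm moves only by the shell command python3 -m crank 'ROWS' [FORCE]. ROWS is JSON, a list of rows, each an object of numbers: "x", "y", "z": the shift along the world's x, y, z in cm; "roll": the turn about the world's z in rad; "jaw": the closure, from 0 (fully open) to 1 (shut). A call has exactly 10 rows; each row shifts and turns the commanded pose from where the row before left it; what a row does not reach is not made up. A row lasts 1/8 s, in which the tool goes at most 62.5 mm and 10.7 degrees, less where a joint would pass 70% of its speed; a pose out of reach is approached as far as the arm can. A call is refused whole if a number of a shift passes 6.25 or a number of a turn 0.188, either way. A call with a gripper value outside its range is refused whole. The fingers move at their own pace and stop on an object; FORCE is the grip in N (left out, the last holds). Time passes only in rows, so rows that do not move let the fingers close, or fill a call up. It gives the time, the measured TCP pose, the force, the opening and the grip force at its end, in the units of the state.
- status.get_state(): the state, without advancing time (a new reading comes with each control period).
- cams.read_camera(name): name is "side" or "top"; returns a dict with "pixels" (384x512x3 uint8, red, green, blue), "z_map" (384x512 float32, m along the optical axis (not along the pixel's ray), 0 where there is no reading), "mtx" (3x3 intrinsics, pixels), "k1" (the pictures are not rectified: a ray, as slopes to the right and down, at radius r is drawn at 1 + k1 r^2 times it, then the intrinsics apply), "pose" (4x4, takes a point from camera to world coordinates). Camera axes: x right, y up, looking along -z (the intrinsics and any distortion apply to the point x, -y, -z); pixel columns grow to the right and rows downward; lengths in m; the calibration is good to about 2 mm. A picture is of the moment at which its call begins.
- job.hand_in(): hands the job in; it is judged then, once.
The state is a dict: "t": time; "joints": joint angles; "qvel": joint speeds; "tau": joint torques, N m; "eef_pos": TCP position; "tcp_rot": TCP orientation; "contact_force": force on the tool from outside, world axes, zero at the start; "ft_torque": the same for the moment, N m; "grip_width": finger opening in m; "gripper_force": force on a finger pad.
Only numpy, scipy, OpenCV 4.12 (cv2) and the standard library are available. Lean on these libraries where they do the work, as an engineer would, in place of code of your own. Each camera call takes 0.05 s, during which the arm holds its last target. There are 200 camera calls.

## Working session

There is one attempt and no reset: what is moved stays moved. The work goes in short steps, Python scripts to look and compute and a shell command to move; the robot and the scene stay as the last step left them, time stands still between calls to the robot, and variables do not carry over. Pictures are saved under pics/ and viewed, at most 10 in all, crops included, and the job is handed in when it is done.

```bash
mkdir -p pics; ls; cat > h.py <<'E'
import numpy as np,cv2
from station import status,cams,job
def cap(n,f):
    c=cams.read_camera(n); cv2.imwrite(f'pics/{f}.png',c['pixels'][:,:,::-1]); np.savez(f'pics/{f}.npz',**c); return c
def world(c):
    K=c['mtx']; v,u=np.mgrid[:384,:512].astype(float)
    p=np.stack([u.ravel(),v.ravel()],1)[:,None]
    s=cv2.undistortPoints(p,K,np.array([float(c['k1']),0,0,0]))[:,0].reshape(384,512,2)
    d=c['z_map'].astype(float)
    P=np.stack([s[...,0]*d,-s[...,1]*d,-d],-1)
    return P@c['pose'][:3,:3].T+c['pose'][:3,3]
E
python3 - <<'E'
from h import *
for n in('top','side'):
    c=cap(n,n+'0'); print(n,c['pose'].round(3).tolist(),c['mtx'].tolist(),c['k1'])
a=[cv2.imread(f'pics/{n}0.png') for n in('top','side')]
for i,n in enumerate(('top','side')): cv2.imwrite(f'pics/{n}0b.png',cv2.resize(a[i],(800,600)))
print(status.get_state())
E
```

```text
pics
top [[-0.0, 0.995, -0.1, 0.45], [-1.0, -0.0, 0.003, -0.005], [0.003, 0.1, 0.995, 1.437], [0.0, 0.0, 0.0, 1.0]] [[366.1081413643931, 0.0, 250.55545606334914], [0.0, 366.1081413643931, 182.44869952406623], [0.0, 0.0, 1.0]] -0.033644092706641086
side [[0.697, 0.512, -0.502, -0.129], [-0.717, 0.497, -0.489, -0.711], [-0.002, 0.701, 0.713, 1.112], [0.0, 0.0, 0.0, 1.0]] [[437.0459989861838, 0.0, 263.4495606127461], [0.0, 437.0459989861838, 186.64190750606224], [0.0, 0.0, 1.0]] 0.00520251937074365
{'t': 0.1, 'joints': array([ 1.10294016e+00,  2.21145250e-01,  1.52747327e+00,  1.59486016e-05,
        1.39467213e+00, -1.26109037e-01]), 'qvel': array([ 0.00022157, -0.00161799, -0.00353857,  0.0004188 , -0.00045394,
       -0.0005881 ]), 'tau': array([ 1.50950709e-03, -4.95943201e+01, -3.88521838e+01,  7.04454957e-02,
        5.13613899e-02, -4.20607523e-05]), 'eef_pos': array([0.20921831, 0.58837221, 0.22156028]), 'tcp_rot': array([ 1.70044580e-01,  9.85436005e-01, -8.09533641e-04, -2.55953280e-04]), 'contact_force': array([-0.2978737 , -0.78700435, -0.24382666]), 'ft_torque': array([0.04598611, 0.005001  , 0.01273268]), 'gripper_force': 0.0, 'grip_width': 0.08707672975525375}
```

View pics/top0b.png

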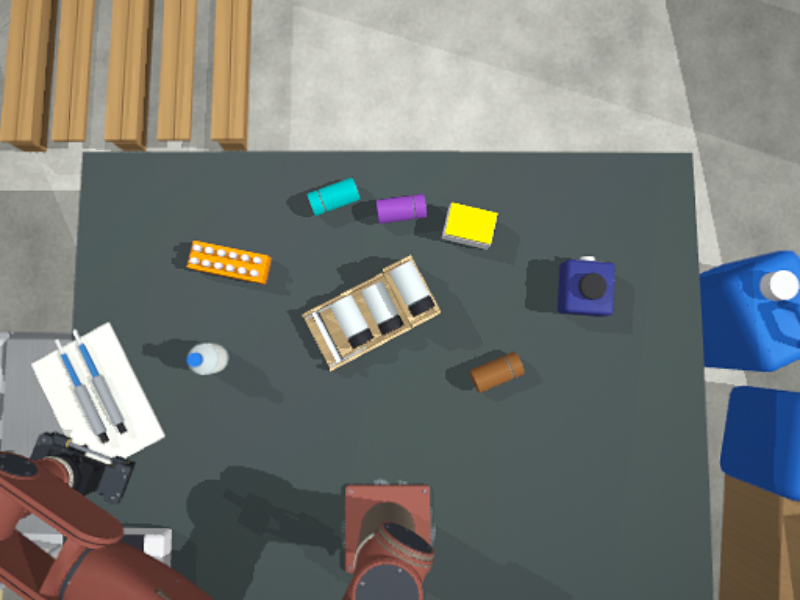

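View pics/side0b.png

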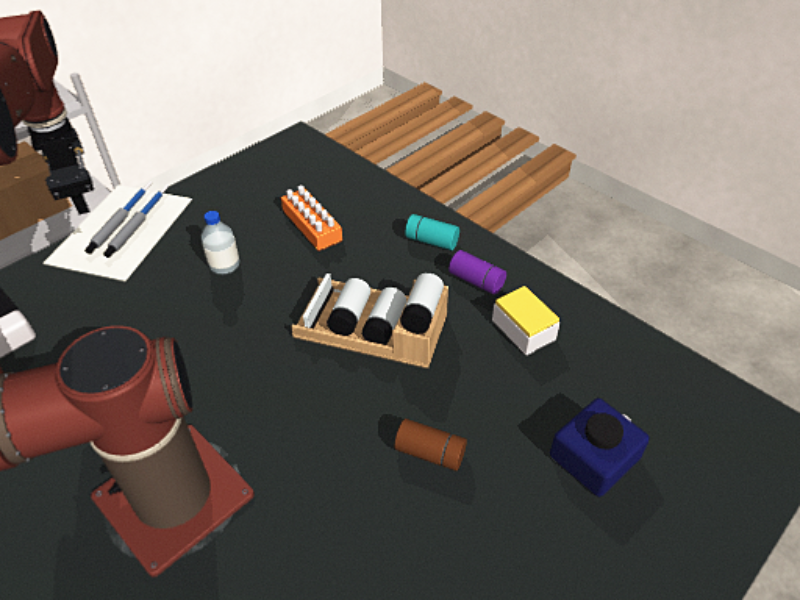

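The top view shows the rack at about (372,312) px of 800x600, with its ledge to the right and the stop at the left. The lids face the robot. The side view agrees. Next I'll fit the rack pose from depth.

```bash
cat >> h.py <<'E'
def rot(a): return np.array([[np.cos(a),-np.sin(a)],[np.sin(a),np.cos(a)]])
E
python3 - <<'E'
from h import *
for n in('top','side'):
    c=np.load(f'pics/{n}0.npz'); W=world(c)
    b=W[...,2][(abs(W[...,0]-.45)<.3)&(abs(W[...,1])<.3)]; print(n,'bench z',np.median(b).round(4))
    m=np.zeros((384,512),bool)
    s=384/600
    if n=='top': m[int(245*s):int(375*s),int(295*s):int(445*s)]=1
    else: m[int(265*s):int(370*s),int(285*s):int(455*s)]=1
    P=W[m&(W[...,2]>.02)&(W[...,2]<.2)]
    r=cv2.minAreaRect(P[:,:2].astype(np.float32)); print(r, len(P))
    T=P[P[:,2]>.105]; print('top can ctr',T.mean(0),T[:,2].max()); r2=cv2.minAreaRect(T[:,:2].astype(np.float32)); print(r2)
    # stop: white-ish, z~.063
    a=np.deg2rad(r[2]); 
    for k in range(4):
        a2=a+k*np.pi/2
        if abs((a2-np.pi/2+np.pi)%(2*np.pi)-np.pi)<.6: break
    Q=(P[:,:2]-np.array(r[0]))@rot(a2); print('yaw',a2)
    S=P[(Q[:,0]>.04)&(P[:,2]>.055)&(P[:,2]<.07)]; q=Q[(Q[:,0]>.06)&(P[:,2]>.055)&(P[:,2]<.07)]
    print('stop',S.mean(0),q.min(0),q.max(0),len(q))
E
```

```text
top bench z 0.0006
((0.5213408470153809, 0.04408605396747589), (0.15662126243114471, 0.3008700907230377), 27.751127243041992) 2311
top can ctr [ 0.57468295 -0.05535058  0.12673483] 0.14035604452498696
((0.5762763619422913, -0.05636519938707352), (0.12030229717493057, 0.05889056995511055), 27.708919525146484)
yaw 2.055144868325876
stop [0.48494836 0.11821935 0.06417575] [ 0.06035901 -0.0661023 ] [0.12474376 0.06633551] 211
side bench z 0.0019
((0.5655129551887512, 0.07006992399692535), (0.27650555968284607, 0.3019665479660034), 28.200281143188477) 3310
top can ctr [ 0.56420004 -0.064818    0.12576056] 0.14121996933139747
((0.5695126056671143, -0.05752382427453995), (0.12541809678077698, 0.05895358324050903), 28.36552619934082)
yaw 2.0629840827316057
stop [0.468469   0.11946321 0.06410276] [ 0.06008333 -0.01342953] [0.12570693 0.12289991] 203
```

```bash
python3 - <<'E'
from h import *
O=np.array([.556,-.0219]);a=2.055
for n,(u0,u1,v0,v1) in (('top',(180,235,335,380)),('side',(195,245,205,280))):
    c=np.load(f'pics/{n}0.npz');W=world(c);s=.64
    P=W[int(v0*s):int(v1*s),int(u0*s):int(u1*s)].reshape(-1,3);P=P[(P[:,2]>.03)&(P[:,2]<.2)]
    r=cv2.minEnclosingCircle(P[P[:,2]<.09][:,:2].astype(np.float32)); cap=P[P[:,2]>.14].mean(0)
    print(n,r,'cap',cap,'cap in rack',(cap[:2]-O)@rot(a),P[:,2].max())
    # stop top edge
    Q=(W[...,:2]-O)@rot(a); m=(abs(W[...,2]-.0635)<.004)&(Q[...,0]>.15)&(Q[...,0]<.22)&(abs(Q[...,1])<.06)
    print('stop x',np.percentile(Q[m][:,0],[2,50,98]),m.sum())
    t=(W[...,2]>.11)&(W[...,2]<.145)&(abs(Q[...,1])<.08)&(abs(Q[...,0]+.04)<.05);print('can',Q[t].min(0),Q[t].max(0))
E
```

```text
top ((0.41188156604766846, 0.42651429772377014), 0.035522960126399994) cap [0.41233019 0.43212235 0.1495158 ] cap in rack [ 0.46870946 -0.08419471] 0.1551567780683405
stop x [0.18890125 0.19365242 0.19875378] 80
can [-0.06845707 -0.06206708] [-0.01056179  0.0582575 ]
side ((0.4048565626144409, 0.4279131293296814), 0.03635228052735329) cap [0.40659536 0.43030152 0.14950076] cap in rack [ 0.46976752 -0.07827152] 0.15625135727404904
stop x [0.18931971 0.19513495 0.20149519] 82
can [-0.06745819 -0.0581558 ] [-0.00819926  0.06727465]
```

```bash
python3 -m crank '[{"x":1,"y":-1.7,"roll":0.04,"jaw":1},{"x":2.4,"y":-4,"roll":0.08,"jaw":1},{"x":2.6,"y":-4.4,"roll":0.09,"jaw":1},{"x":2.8,"y":-4.8,"roll":0.1,"jaw":1},{"x":2.8,"y":-4.8,"roll":0.1,"jaw":1},{"x":2.8,"y":-4.8,"roll":0.1,"jaw":1},{"x":2.8,"y":-4.8,"roll":0.1,"jaw":1},{"x":2.6,"y":-4.4,"roll":0.1,"jaw":1},{"x":2.4,"y":-4,"roll":0.08,"jaw":1},{"x":1.1,"y":-1.7,"roll":0.036,"jaw":1}]' 20
```

```text
schema error: expected keys x, y, z, roll, jaw
```

```bash
python3 -m crank '[{"x":1,"y":-1.7,"z":0,"roll":0.04,"jaw":1},{"x":2.4,"y":-4,"z":0,"roll":0.08,"jaw":1},{"x":2.6,"y":-4.4,"z":0,"roll":0.09,"jaw":1},{"x":2.8,"y":-4.8,"z":0,"roll":0.1,"jaw":1},{"x":2.8,"y":-4.8,"z":0,"roll":0.1,"jaw":1},{"x":2.8,"y":-4.8,"z":0,"roll":0.1,"jaw":1},{"x":2.8,"y":-4.8,"z":0,"roll":0.1,"jaw":1},{"x":2.6,"y":-4.4,"z":0,"roll":0.1,"jaw":1},{"x":2.4,"y":-4,"z":0,"roll":0.08,"jaw":1},{"x":1.1,"y":-1.7,"z":0,"roll":0.036,"jaw":1}]' 20
```

```text
t: 1.35
eef_pos: [0.4432, 0.1926, 0.2222]
tcp_rot: [-0.239, 0.971, -0.0, -0.0]
contact_force: [-0.6, 0.2, 0.1]
grip_width: 0.0017
gripper_force: 0.0
```

```bash
python3 -m crank '[{"x":0,"y":0,"z":-1.5,"roll":0,"jaw":1},{"x":0,"y":0,"z":-2.5,"roll":0,"jaw":1},{"x":0,"y":0,"z":-2.5,"roll":0,"jaw":1},{"x":0,"y":0,"z":-2.5,"roll":0,"jaw":1},{"x":0,"y":0,"z":-2.5,"roll":0,"jaw":1},{"x":0,"y":0,"z":-2.5,"roll":0,"jaw":1},{"x":0,"y":0,"z":-2,"roll":0,"jaw":1},{"x":0,"y":0,"z":-1.5,"roll":0,"jaw":1},{"x":0,"y":0,"z":-0.5,"roll":0,"jaw":1},{"x":0,"y":0,"z":0,"roll":0,"jaw":1}]'
python3 - <<'E'
from h import *
c=cap('side','s1'); i=cv2.imread('pics/s1.png')[150:250,170:300]; cv2.imwrite('pics/s1c.png',cv2.resize(i,None,fx=5,fy=5,interpolation=cv2.INTER_CUBIC))
E
```

```text
t: 2.6
eef_pos: [0.4423, 0.1951, 0.0424]
tcp_rot: [-0.24, 0.971, 0.0, -0.0]
contact_force: [-0.3, 0.6, 0.9]
grip_width: 0.0004
gripper_force: 0.0
```

View pics/s1c.png

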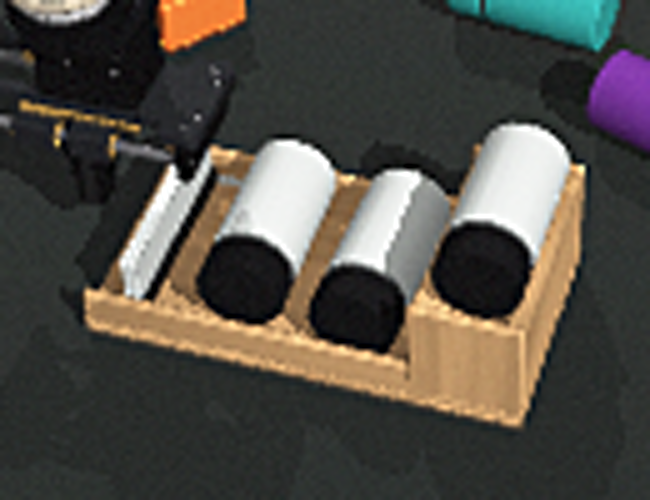

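The fingers are just outside the stop, at about (95,190) px in the crop, and clear of it. Pushing now.

```bash
python3 -m crank '[{"x":0.33,"y":-0.62,"z":0,"roll":0,"jaw":1},{"x":0.47,"y":-0.885,"z":0,"roll":0,"jaw":1},{"x":0.33,"y":-0.62,"z":0,"roll":0,"jaw":1},{"x":0.33,"y":-0.62,"z":0,"roll":0,"jaw":1},{"x":0.33,"y":-0.62,"z":0,"roll":0,"jaw":1},{"x":0.33,"y":-0.62,"z":0,"roll":0,"jaw":1},{"x":0.33,"y":-0.62,"z":0,"roll":0,"jaw":1},{"x":0.33,"y":-0.62,"z":0,"roll":0,"jaw":1},{"x":0.33,"y":-0.62,"z":0,"roll":0,"jaw":1},{"x":0.33,"y":-0.62,"z":0,"roll":0,"jaw":1}]'
python3 -m crank '[{"x":0.24,"y":-0.44,"z":0,"roll":0,"jaw":1},{"x":0.24,"y":-0.44,"z":0,"roll":0,"jaw":1},{"x":0.14,"y":-0.265,"z":0,"roll":0,"jaw":1},{"x":0.14,"y":-0.265,"z":0,"roll":0,"jaw":1},{"x":0,"y":0,"z":0,"roll":0,"jaw":1},{"x":0,"y":0,"z":0,"roll":0,"jaw":1},{"x":0,"y":0,"z":0,"roll":0,"jaw":1},{"x":0,"y":0,"z":0,"roll":0,"jaw":1},{"x":0,"y":0,"z":0,"roll":0,"jaw":1},{"x":0,"y":0,"z":0,"roll":0,"jaw":1}]'
cat >> h.py <<'E'
O=np.array([.556,-.0219]);A=2.055
def look(tag):
    for n in('top','side'):
        c=cap(n,n+tag);W=world(c);Q=(W[...,:2]-O)@rot(A)
        m=(abs(W[...,2]-.0635)<.004)&(Q[...,0]>.118)&(Q[...,0]<.22)&(abs(Q[...,1])<.06)
        print(n,'stop x',np.percentile(Q[m][:,0],[2,50,98]).round(4) if m.sum() else None,m.sum())
    s=status.get_state();print('tcp rack',((s['eef_pos'][:2]-O)@rot(A)).round(4),s['eef_pos'][2])
E
python3 -c "from h import *;look('2')"
```

```text
t: 3.9
eef_pos: [0.4763, 0.1308, 0.0425]
tcp_rot: [-0.24, 0.971, 0.001, -0.001]
contact_force: [-3.6, 7.7, 2.9]
grip_width: 0.0006
gripper_force: 3.8
t: 5.15
eef_pos: [0.484, 0.1164, 0.0425]
tcp_rot: [-0.24, 0.971, 0.0, -0.0]
contact_force: [-3.1, 3.5, 3.3]
grip_width: 0.0005
gripper_force: 2.6
top stop x [0.1197 0.1226 0.1258] 8
side stop x [0.1212 0.1412 0.1613] 109
tcp rack [ 0.1559 -0.0007] 0.04246448395657201
```

```bash
python3 -m crank '[{"x":0.12,"y":-0.22,"z":0,"roll":0,"jaw":1},{"x":0.12,"y":-0.22,"z":0,"roll":0,"jaw":1},{"x":0.05,"y":-0.09,"z":0,"roll":0,"jaw":1},{"x":0,"y":0,"z":0,"roll":0,"jaw":1},{"x":0,"y":0,"z":0,"roll":0,"jaw":1},{"x":0,"y":0,"z":0,"roll":0,"jaw":1},{"x":0,"y":0,"z":0,"roll":0,"jaw":1},{"x":0,"y":0,"z":0,"roll":0,"jaw":1},{"x":0,"y":0,"z":0,"roll":0,"jaw":1},{"x":0,"y":0,"z":0,"roll":0,"jaw":1}]'
python3 - <<'E'
from h import *
look('3'); i=cv2.imread('pics/side3.png')[150:250,170:300]; j=cv2.imread('pics/top3.png')[150:250,180:300]
i=cv2.resize(i,None,fx=4,fy=4,interpolation=3); j=cv2.resize(j,(280,233),interpolation=3)
o=np.zeros((400,800,3),np.uint8);o[:,:520]=i;o[:233,520:]=j;cv2.imwrite('pics/c3.png',o)
E
```

```text
t: 6.5
eef_pos: [0.4869, 0.111, 0.0424]
tcp_rot: [-0.24, 0.971, 0.0, -0.001]
contact_force: [-3.3, 3.4, 3.2]
grip_width: 0.0003
gripper_force: 2.6
top stop x [0.1192 0.1209 0.1243] 5
side stop x [0.1189 0.1352 0.1568] 106
tcp rack [ 0.1498 -0.0007] 0.042448448768401086
```

View pics/c3.png

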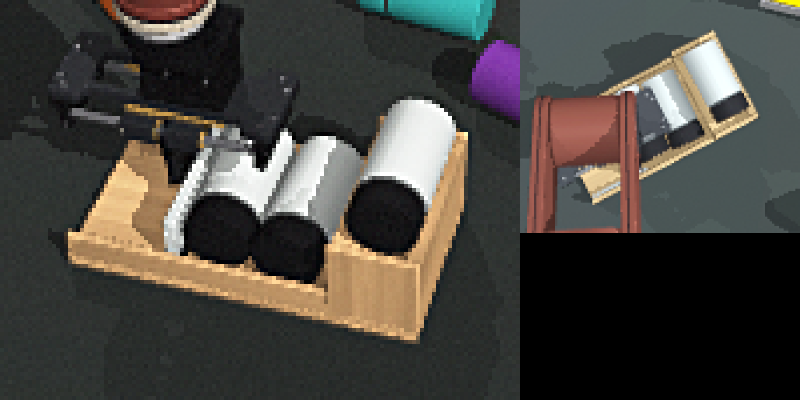

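The stop at about (175,235) px is almost on canister_b and the two lids look as if they touch. I'll take finer steps now and watch the force.

```bash
python3 -m crank '[{"x":0.05,"y":-0.09,"z":0,"roll":0,"jaw":1},{"x":0,"y":0,"z":0,"roll":0,"jaw":1},{"x":0.05,"y":-0.09,"z":0,"roll":0,"jaw":1},{"x":0,"y":0,"z":0,"roll":0,"jaw":1},{"x":0.05,"y":-0.09,"z":0,"roll":0,"jaw":1},{"x":0,"y":0,"z":0,"roll":0,"jaw":1},{"x":0,"y":0,"z":0,"roll":0,"jaw":1},{"x":0,"y":0,"z":0,"roll":0,"jaw":1},{"x":0,"y":0,"z":0,"roll":0,"jaw":1},{"x":0,"y":0,"z":0,"roll":0,"jaw":1}]'
```

```text
t: 7.85
eef_pos: [0.4883, 0.1083, 0.0425]
tcp_rot: [-0.24, 0.971, 0.0, -0.001]
contact_force: [-4.3, 4.0, 4.4]
grip_width: 0.0006
gripper_force: 2.7
```

```bash
python3 -m crank '[{"x":0.05,"y":-0.09,"z":0,"roll":0,"jaw":1},{"x":0,"y":0,"z":0,"roll":0,"jaw":1},{"x":0.05,"y":-0.09,"z":0,"roll":0,"jaw":1},{"x":0,"y":0,"z":0,"roll":0,"jaw":1},{"x":0,"y":0,"z":0,"roll":0,"jaw":1},{"x":0,"y":0,"z":0,"roll":0,"jaw":1},{"x":0,"y":0,"z":0,"roll":0,"jaw":1},{"x":0,"y":0,"z":0,"roll":0,"jaw":1},{"x":0,"y":0,"z":0,"roll":0,"jaw":1},{"x":0,"y":0,"z":0,"roll":0,"jaw":1}]'
python3 -c "from h import *;look('4')"
```

```text
t: 9.1
eef_pos: [0.4893, 0.1065, 0.0424]
tcp_rot: [-0.24, 0.971, 0.0, -0.001]
contact_force: [-5.1, 4.0, 4.0]
grip_width: 0.0001
gripper_force: 2.7
top stop x [0.1194 0.1203 0.1212] 2
side stop x [0.1187 0.1321 0.1535] 88
tcp rack [ 0.1447 -0.0007] 0.04240800363005161
```

```bash
python3 -m crank '[{"x":0.05,"y":-0.09,"z":0,"roll":0,"jaw":1},{"x":0,"y":0,"z":0,"roll":0,"jaw":1},{"x":0.05,"y":-0.09,"z":0,"roll":0,"jaw":1},{"x":0,"y":0,"z":0,"roll":0,"jaw":1},{"x":0,"y":0,"z":0,"roll":0,"jaw":1},{"x":0,"y":0,"z":0,"roll":0,"jaw":1},{"x":0,"y":0,"z":0,"roll":0,"jaw":1},{"x":0,"y":0,"z":0,"roll":0,"jaw":1},{"x":0,"y":0,"z":0,"roll":0,"jaw":1},{"x":0,"y":0,"z":0,"roll":0,"jaw":1}]'
```

```text
t: 10.45
eef_pos: [0.4903, 0.1047, 0.0424]
tcp_rot: [-0.24, 0.971, 0.0, -0.001]
contact_force: [-3.6, 3.0, 3.5]
grip_width: 0.0004
gripper_force: 2.7
```

```bash
python3 - <<'E'
from h import *
look('5'); i=cv2.imread('pics/side5.png')[165:235,195:295]; cv2.imwrite('pics/c5.png',cv2.resize(i,None,fx=8,fy=8,interpolation=3))
c=np.load('pics/side5.npz');W=world(c);Q=(W[...,:2]-O)@rot(A);z=W[...,2]
for y in (-.05,.05):
  for nm,lo,hi in(('edge band z>.05',.05,.08),):
    m=(abs(Q[...,1]-y)<.012)&(Q[...,0]>0.005)&(Q[...,0]<.17)&(z>.04)&(z<.08)
    o=np.argsort(Q[m][:,0]); print(y,[(round(a*1e3),round(b*1e3)) for a,b in zip(Q[m][o,0],z[m][o])][::4])
E
```

```text
top stop x None 0
side stop x [0.1193 0.1293 0.1472] 72
tcp rack [ 0.1426 -0.0007] 0.04239380806456852
-0.05 [(9, 58), (12, 61), (14, 66), (19, 61), (23, 69), (26, 70), (29, 71), (33, 73), (37, 69), (41, 70), (45, 66), (50, 66), (55, 63), (66, 44), (69, 50), (71, 55), (72, 55), (75, 60), (114, 65), (121, 59), (127, 49), (128, 66), (136, 59)]
0.05 [(9, 58), (11, 61), (14, 62), (17, 64), (18, 56), (20, 67), (21, 65), (23, 71), (26, 67), (28, 71), (31, 71), (32, 73), (35, 69), (37, 71), (40, 71), (41, 73), (44, 70), (45, 73), (49, 71), (52, 70), (55, 65), (61, 58), (67, 46), (68, 53), (70, 60), (70, 51), (71, 64), (73, 60), (74, 67), (75, 64), (76, 68), (77, 65), (79, 64), (79, 64), (81, 43), (83, 55), (83, 65), (85, 45), (87, 53), (87, 42), (88, 69), (89, 63), (90, 51), (92, 75), (93, 72), (94, 65), (95, 74), (97, 55), (99, 41), (100, 67), (100, 69), (102, 73), (103, 74), (104, 43), (106, 71), (108, 70), (109, 71), (110, 69), (112, 68), (113, 69), (114, 49), (116, 65), (117, 65), (118, 54), (122, 54), (125, 66), (126, 51), (127, 44), (128, 67), (128, 49), (131, 66), (134, 63)]
```

View pics/c5.png

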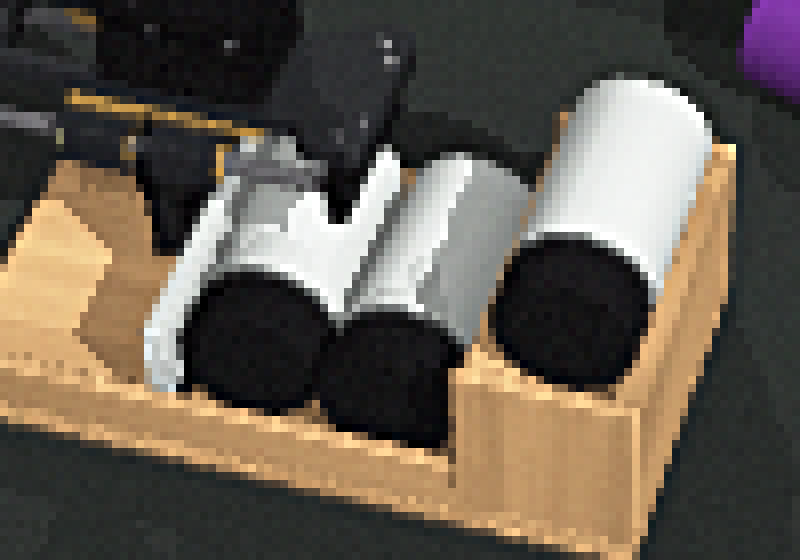

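Both lids touch, at about (330,330) px, and the stop is against canister_b. The force hasn't risen yet, so there may still be a mm or two of play. I'll continue in 1 mm steps.

```bash
python3 -m crank '[{"x":0.05,"y":-0.09,"z":0,"roll":0,"jaw":1},{"x":0,"y":0,"z":0,"roll":0,"jaw":1},{"x":0,"y":0,"z":0,"roll":0,"jaw":1},{"x":0,"y":0,"z":0,"roll":0,"jaw":1},{"x":0.05,"y":-0.09,"z":0,"roll":0,"jaw":1},{"x":0,"y":0,"z":0,"roll":0,"jaw":1},{"x":0,"y":0,"z":0,"roll":0,"jaw":1},{"x":0,"y":0,"z":0,"roll":0,"jaw":1},{"x":0,"y":0,"z":0,"roll":0,"jaw":1},{"x":0,"y":0,"z":0,"roll":0,"jaw":1}]'
```

```text
t: 11.8
eef_pos: [0.4909, 0.1033, 0.0424]
tcp_rot: [-0.24, 0.971, 0.001, -0.001]
contact_force: [-6.0, 5.4, 5.7]
grip_width: 0.0006
gripper_force: 3.9
```

```bash
python3 -m crank '[{"x":0.05,"y":-0.09,"z":0,"roll":0,"jaw":1},{"x":0,"y":0,"z":0,"roll":0,"jaw":1},{"x":0,"y":0,"z":0,"roll":0,"jaw":1},{"x":0,"y":0,"z":0,"roll":0,"jaw":1},{"x":0,"y":0,"z":0,"roll":0,"jaw":1},{"x":0,"y":0,"z":0,"roll":0,"jaw":1},{"x":0,"y":0,"z":0,"roll":0,"jaw":1},{"x":0,"y":0,"z":0,"roll":0,"jaw":1},{"x":0,"y":0,"z":0,"roll":0,"jaw":1},{"x":0,"y":0,"z":0,"roll":0,"jaw":1}]'
```

```text
t: 13.05
eef_pos: [0.4914, 0.1025, 0.0424]
tcp_rot: [-0.24, 0.971, 0.001, -0.001]
contact_force: [-6.1, 6.0, 5.1]
grip_width: -0.0001
gripper_force: 4.0
```

```bash
python3 -m crank '[{"x":0.05,"y":-0.09,"z":0,"roll":0,"jaw":1},{"x":0,"y":0,"z":0,"roll":0,"jaw":1},{"x":0.05,"y":-0.09,"z":0,"roll":0,"jaw":1},{"x":0,"y":0,"z":0,"roll":0,"jaw":1},{"x":0,"y":0,"z":0,"roll":0,"jaw":1},{"x":0,"y":0,"z":0,"roll":0,"jaw":1},{"x":0,"y":0,"z":0,"roll":0,"jaw":1},{"x":0,"y":0,"z":0,"roll":0,"jaw":1},{"x":0,"y":0,"z":0,"roll":0,"jaw":1},{"x":0,"y":0,"z":0,"roll":0,"jaw":1}]'
```

```text
t: 14.3
eef_pos: [0.492, 0.1012, 0.0424]
tcp_rot: [-0.24, 0.971, 0.001, -0.001]
contact_force: [-7.4, 7.3, 6.3]
grip_width: 0.0006
gripper_force: 5.3
```

```bash
python3 -m crank '[{"x":0.05,"y":-0.09,"z":0,"roll":0,"jaw":1},{"x":0,"y":0,"z":0,"roll":0,"jaw":1},{"x":0.05,"y":-0.09,"z":0,"roll":0,"jaw":1},{"x":0,"y":0,"z":0,"roll":0,"jaw":1},{"x":0,"y":0,"z":0,"roll":0,"jaw":1},{"x":0,"y":0,"z":0,"roll":0,"jaw":1},{"x":0,"y":0,"z":0,"roll":0,"jaw":1},{"x":0,"y":0,"z":0,"roll":0,"jaw":1},{"x":0,"y":0,"z":0,"roll":0,"jaw":1},{"x":0,"y":0,"z":0,"roll":0,"jaw":1}]'
```

```text
t: 15.55
eef_pos: [0.492, 0.1012, 0.0424]
tcp_rot: [-0.24, 0.971, 0.003, -0.002]
contact_force: [-11.3, 15.2, 9.1]
grip_width: 0.0004
gripper_force: 9.3
```

The force went to 19 N with no further motion, so the canisters are snug. Backing off and rising.

```bash
python3 -m crank '[{"x":-0.5,"y":0.9,"z":0,"roll":0,"jaw":1},{"x":-0.7,"y":1.3,"z":0,"roll":0,"jaw":1},{"x":-0.3,"y":0.6,"z":0,"roll":0,"jaw":1},{"x":0,"y":0,"z":2,"roll":0,"jaw":1},{"x":0,"y":0,"z":3,"roll":0,"jaw":1},{"x":0,"y":0,"z":4,"roll":0,"jaw":1},{"x":0,"y":0,"z":4,"roll":0,"jaw":0.5},{"x":0,"y":0,"z":2.5,"roll":0,"jaw":0},{"x":0,"y":0,"z":1.5,"roll":0,"jaw":0},{"x":0,"y":0,"z":0,"roll":0,"jaw":0}]'
python3 - <<'E'
from h import *
look('6'); i=cv2.imread('pics/side6.png')[165:235,195:295]; cv2.imwrite('pics/c6.png',cv2.resize(i,None,fx=8,fy=8,interpolation=3))
c=np.load('pics/side6.npz');W=world(c);Q=(W[...,:2]-O)@rot(A);z=W[...,2]
t=(z>.12)&(z<.145)&(abs(Q[...,1])<.065)&(abs(Q[...,0]+.04)<.03);print(Q[t].mean(0),Q[t].min(0),Q[t].max(0),z[t].max())
E
```

```text
t: 16.8
eef_pos: [0.48, 0.1262, 0.2132]
tcp_rot: [-0.24, 0.971, -0.0, 0.001]
contact_force: [0.3, 0.0, -0.2]
grip_width: 0.0325
gripper_force: 0.0
top stop x [0.1208 0.1243 0.1295] 25
side stop x [0.1206 0.1271 0.1326] 89
tcp rack [ 0.167  -0.0005] 0.21127145527712532
[-0.03966695  0.00802055] [-0.06459492 -0.05998193] [-0.01232665  0.06391565] 0.13949715046909594
```

View pics/c6.png

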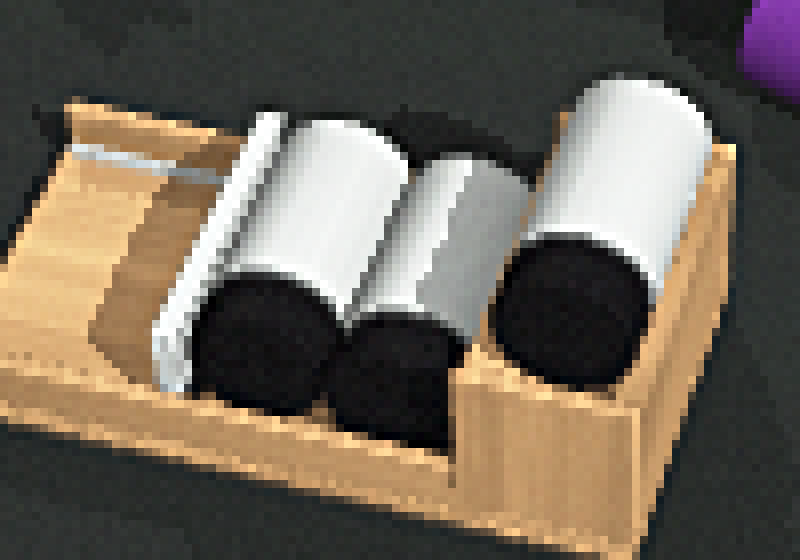

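The stop at about (215,250) px is snug on b, a and the ledge. Moving over the waiting canister.

```bash
python3 -m crank '[{"x":0.46,"y":-0.85,"z":0,"roll":0,"jaw":0},{"x":0.9,"y":-1.8,"z":0,"roll":0,"jaw":0},{"x":1.2,"y":-2.3,"z":0,"roll":0,"jaw":0},{"x":1.3,"y":-2.6,"z":0,"roll":0,"jaw":0},{"x":1.4,"y":-2.6,"z":0,"roll":0,"jaw":0},{"x":1.4,"y":-2.6,"z":0,"roll":0,"jaw":0},{"x":1.2,"y":-2.3,"z":0,"roll":0,"jaw":0},{"x":0.9,"y":-1.8,"z":0,"roll":0,"jaw":0},{"x":0.5,"y":-1.0,"z":0,"roll":0,"jaw":0},{"x":0.2,"y":-0.5,"z":0,"roll":0,"jaw":0}]'
python3 -c "
from h import *
s=status.get_state();print('tcp rack',((s['eef_pos'][:2]-O)@rot(A)).round(4),s['eef_pos'],s['grip_width'])"
```

```text
t: 18.15
eef_pos: [0.5741, -0.0579, 0.2123]
tcp_rot: [-0.24, 0.971, 0.0, -0.0]
contact_force: [-1.1, 1.1, 0.4]
grip_width: 0.0872
gripper_force: 0.0
tcp rack [-0.0403  0.0008] [ 0.57405841 -0.05788129  0.21225662] 0.08715720644871215
```

```bash
python3 -m crank '[{"x":0,"y":0,"z":-1,"roll":0,"jaw":0},{"x":0,"y":0,"z":-2,"roll":0,"jaw":0},{"x":0,"y":0,"z":-2,"roll":0,"jaw":0},{"x":0,"y":0,"z":-2,"roll":0,"jaw":0},{"x":0,"y":0,"z":-2,"roll":0,"jaw":0},{"x":0,"y":0,"z":-1.5,"roll":0,"jaw":0},{"x":0,"y":0,"z":-1,"roll":0,"jaw":0},{"x":0,"y":0,"z":-0.5,"roll":0,"jaw":0},{"x":0,"y":0,"z":-0.2,"roll":0,"jaw":0},{"x":0,"y":0,"z":0,"roll":0,"jaw":0}]'
python3 -m crank '[{"x":0,"y":0,"z":0,"roll":0,"jaw":1},{"x":0,"y":0,"z":0,"roll":0,"jaw":1},{"x":0,"y":0,"z":0,"roll":0,"jaw":1},{"x":0,"y":0,"z":0,"roll":0,"jaw":1},{"x":0,"y":0,"z":0,"roll":0,"jaw":1},{"x":0,"y":0,"z":0,"roll":0,"jaw":1},{"x":0,"y":0,"z":0,"roll":0,"jaw":1},{"x":0,"y":0,"z":0,"roll":0,"jaw":1},{"x":0,"y":0,"z":0,"roll":0,"jaw":1},{"x":0,"y":0,"z":0,"roll":0,"jaw":1}]' 25
```

```text
t: 19.4
eef_pos: [0.5744, -0.0574, 0.091]
tcp_rot: [-0.24, 0.971, -0.0, 0.0]
contact_force: [-0.1, -0.4, -0.0]
grip_width: 0.0872
gripper_force: 0.0
t: 20.65
eef_pos: [0.5742, -0.0575, 0.0907]
tcp_rot: [-0.24, 0.971, -0.0, 0.0]
contact_force: [0.6, -2.0, 1.1]
grip_width: 0.0594
gripper_force: 25.0
```

```bash
python3 -m crank '[{"x":0,"y":0,"z":0.7,"roll":0,"jaw":1},{"x":0,"y":0,"z":1.3,"roll":0,"jaw":1},{"x":0,"y":0,"z":1.3,"roll":0,"jaw":1},{"x":-0.4,"y":0.75,"z":0.7,"roll":0,"jaw":1},{"x":-0.8,"y":1.5,"z":0,"roll":0,"jaw":1},{"x":-1.13,"y":2.15,"z":0,"roll":0,"jaw":1},{"x":-1.13,"y":2.15,"z":0,"roll":0,"jaw":1},{"x":-0.8,"y":1.5,"z":0,"roll":0,"jaw":1},{"x":-0.4,"y":0.8,"z":0,"roll":0,"jaw":1},{"x":0,"y":0,"z":0,"roll":0,"jaw":1}]'
python3 - <<'E'
from h import *
look('7'); i=cv2.imread('pics/side7.png')[150:235,175:295]; cv2.imwrite('pics/c7.png',cv2.resize(i,None,fx=6,fy=6,interpolation=3))
E
```

```text
t: 21.9
eef_pos: [0.5273, 0.0317, 0.1306]
tcp_rot: [-0.24, 0.971, -0.0, 0.0]
contact_force: [-0.7, -0.3, -3.1]
grip_width: 0.0593
gripper_force: 25.0
top stop x [0.1209 0.1251 0.1294] 18
side stop x [0.1213 0.1284 0.1327] 67
tcp rack [0.0599 0.0005] 0.13067358207106594
```

View pics/c7.png

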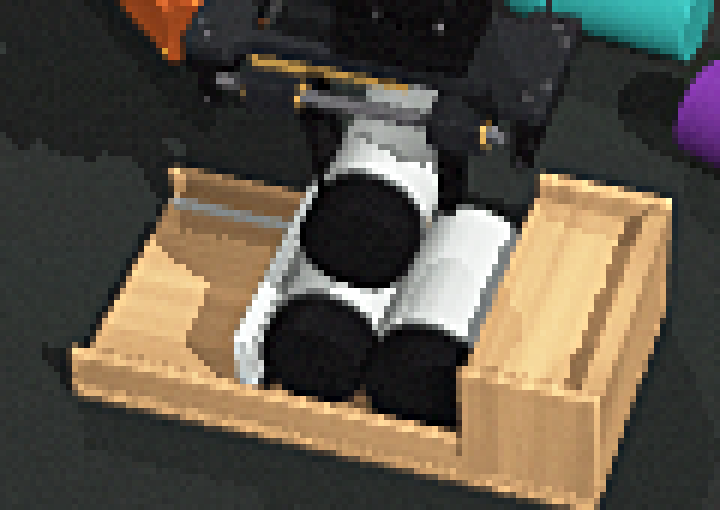

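The canister is held level over the gap, with its lid at (360,230) px above the two lids. Lowering to just short of contact, then slowly.

```bash
python3 -m crank '[{"x":0,"y":0,"z":-0.6,"roll":0,"jaw":1},{"x":0,"y":0,"z":-1,"roll":0,"jaw":1},{"x":0,"y":0,"z":-1,"roll":0,"jaw":1},{"x":0,"y":0,"z":-0.8,"roll":0,"jaw":1},{"x":0,"y":0,"z":-0.6,"roll":0,"jaw":1},{"x":0,"y":0,"z":-0.3,"roll":0,"jaw":1},{"x":0,"y":0,"z":-0.2,"roll":0,"jaw":1},{"x":0,"y":0,"z":-0.1,"roll":0,"jaw":1},{"x":0,"y":0,"z":0,"roll":0,"jaw":1},{"x":0,"y":0,"z":0,"roll":0,"jaw":1}]'
```

```text
t: 23.25
eef_pos: [0.5276, 0.0312, 0.0848]
tcp_rot: [-0.24, 0.971, -0.0, 0.0]
contact_force: [0.8, -0.3, -3.3]
grip_width: 0.0592
gripper_force: 25.0
```

```bash
python3 -m crank '[{"x":0,"y":0,"z":-0.1,"roll":0,"jaw":1},{"x":0,"y":0,"z":-0.1,"roll":0,"jaw":1},{"x":0,"y":0,"z":-0.1,"roll":0,"jaw":1},{"x":0,"y":0,"z":0,"roll":0,"jaw":1},{"x":0,"y":0,"z":0,"roll":0,"jaw":1},{"x":0,"y":0,"z":0,"roll":0,"jaw":1},{"x":0,"y":0,"z":0,"roll":0,"jaw":1},{"x":0,"y":0,"z":0,"roll":0,"jaw":1},{"x":0,"y":0,"z":0,"roll":0,"jaw":1},{"x":0,"y":0,"z":0,"roll":0,"jaw":1}]'
```

```text
t: 24.5
eef_pos: [0.5275, 0.0311, 0.0816]
tcp_rot: [-0.24, 0.971, -0.0, 0.0]
contact_force: [1.9, -0.4, -2.6]
grip_width: 0.0595
gripper_force: 25.0
```

```bash
python3 -m crank '[{"x":0,"y":0,"z":-0.1,"roll":0,"jaw":1},{"x":0,"y":0,"z":0,"roll":0,"jaw":1},{"x":0,"y":0,"z":0,"roll":0,"jaw":1},{"x":0,"y":0,"z":0,"roll":0,"jaw":1},{"x":0,"y":0,"z":0,"roll":0,"jaw":1},{"x":0,"y":0,"z":0,"roll":0,"jaw":1},{"x":0,"y":0,"z":0,"roll":0,"jaw":1},{"x":0,"y":0,"z":0,"roll":0,"jaw":1},{"x":0,"y":0,"z":0,"roll":0,"jaw":1},{"x":0,"y":0,"z":0,"roll":0,"jaw":1}]'
```

```text
t: 25.75
eef_pos: [0.5279, 0.0309, 0.0814]
tcp_rot: [-0.24, 0.971, -0.0, 0.0]
contact_force: [-1.1, -1.4, 5.7]
grip_width: 0.0594
gripper_force: 25.0
```

Contact is confirmed. Releasing gently, then rising.

```bash
python3 -m crank '[{"x":0,"y":0,"z":0,"roll":0,"jaw":0.3},{"x":0,"y":0,"z":0,"roll":0,"jaw":0.27},{"x":0,"y":0,"z":0,"roll":0,"jaw":0.24},{"x":0,"y":0,"z":0,"roll":0,"jaw":0.2},{"x":0,"y":0,"z":0,"roll":0,"jaw":0.1},{"x":0,"y":0,"z":0,"roll":0,"jaw":0},{"x":0,"y":0,"z":0,"roll":0,"jaw":0},{"x":0,"y":0,"z":0,"roll":0,"jaw":0},{"x":0,"y":0,"z":0,"roll":0,"jaw":0},{"x":0,"y":0,"z":0,"roll":0,"jaw":0}]'
python3 -m crank '[{"x":0,"y":0,"z":0.5,"roll":0,"jaw":0},{"x":0,"y":0,"z":1,"roll":0,"jaw":0},{"x":0,"y":0,"z":2,"roll":0,"jaw":0},{"x":0,"y":0,"z":2,"roll":0,"jaw":0},{"x":0,"y":0,"z":3,"roll":0,"jaw":0},{"x":0,"y":0,"z":3,"roll":0,"jaw":0},{"x":0,"y":0,"z":3,"roll":0,"jaw":0},{"x":0,"y":0,"z":2,"roll":0,"jaw":0},{"x":0,"y":0,"z":1,"roll":0,"jaw":0},{"x":0,"y":0,"z":0,"roll":0,"jaw":0}]'
python3 - <<'E'
from h import *
look('8'); i=cv2.imread('pics/side8.png')[150:235,175:295]; cv2.imwrite('pics/c8.png',cv2.resize(i,None,fx=6,fy=6,interpolation=3))
c=np.load('pics/side8.npz');W=world(c);Q=(W[...,:2]-O)@rot(A);z=W[...,2]
t=(z>.105)&(z<.135)&(abs(Q[...,1])<.07)&(abs(Q[...,0]-.06)<.04);print(Q[t].mean(0),Q[t].min(0),Q[t].max(0),np.percentile(z[t],98))
E
```

```text
t: 27.0
eef_pos: [0.5274, 0.0312, 0.0805]
tcp_rot: [-0.24, 0.971, -0.0, 0.0]
contact_force: [-0.4, 0.6, 0.8]
grip_width: 0.0869
gripper_force: 0.0
t: 28.25
eef_pos: [0.5278, 0.0312, 0.2564]
tcp_rot: [-0.24, 0.971, -0.0, 0.001]
contact_force: [0.1, -0.3, 0.1]
grip_width: 0.0871
gripper_force: 0.0
top stop x [0.1209 0.1251 0.1295] 18
side stop x [0.1219 0.1267 0.1324] 83
tcp rack [0.0606 0.001 ] 0.25468342584874154
[0.05809666 0.00922204] [ 0.03146695 -0.0595673 ] [0.09032323 0.06521174] 0.12757879559853408
```

View pics/c8.png

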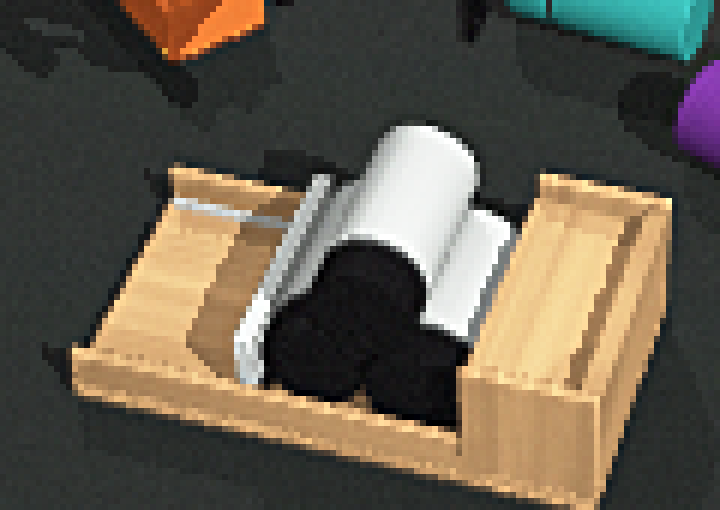

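The top canister rests lengthwise in the gap, with its lid at (370,295) px over the other two. It measures rack x of about 60 mm and a top height of about 125 mm. The stop is unmoved and the robot is clear.

```bash
python3 -c "
from station import job;print(job.hand_in())"
```

```text
the job is handed in; nothing more can be done
None
```

The job is handed in: the stop is pushed in until the two tray canisters are snug, the third was set down gently in the gap on top of them, and the bystanders were not touched (about 28 s of the 48 s used).

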